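Count out three bearing balls on a tilting pocket board

TASK

Use the small tilting counting board on the desk to count out three bearing balls: tip it so that the balls roll out of the channel and every pocket is filled, then tip it fully back so that the balls left over run back into the channel. Leave the board resting there, and let go.

Things in the scene. Friction and masses are not known exactly. Their poses are not given: they have to be found in the camera images.
- board (a joint): tilt of the counting board, an open white plastic tray 119 x 76 mm, walls 32 mm high, hinged across its middle on a stand. 0 rad: on its lower stop as at the start, channel end 0.14 rad low; grows as the grip is lifted and the pocket end sinks: level at 0.14, upper stop at 0.5 (pocket end 0.36 rad low). A stiff hinge: the board stays where it is left; moving it takes 2 to 4 N at the grip.
- stand: grey stand of the board, fixed to the desk: base plate 125 x 112 x 8 mm and two cheeks 78 mm high that carry the pivot pins; origin in the middle of its underside on the desk; x points level from the board's channel end (the end towards the robot, with the grip) to its pocket end, y along the pivot axis.
- pivot (a point): point on the pivot axis in the board's middle, 62 mm above the desk, level with its flat floor; tilts with the board: x along the floor from channel to pockets, y along the pivot axis, z up out of the board. Channel: the bay across the full 66 mm inner width from x -53 mm (end wall) to -4, its floor sloping 0.1 rad further down to the wall; then flat floor to x 34 mm, then the pockets. Two low ribs guide the balls.
- pocket_1 (a point): where the centre of a ball sits in the pocket on the pivot's -y side: x 45, y -22, z 2 mm from the pivot (on the flat floor a ball's centre is at z 10 mm). The three pockets lie side by side against the far end wall, open on top, each 22 mm long and wide and 8 mm deep with a black rubber floor, one ball each.
- pocket_2 (a point): the same for the middle pocket: x 45, y 0, z 2 mm from the pivot
- pocket_3 (a point): the same for the pocket on the +y side: x 45, y 22, z 2 mm from the pivot
- grip (a point): centre of the black plastic grip at the end of the tongue on the board's channel end: rounded block 28 mm along the tongue, 24 mm wide (pinch this width from above, along y), 14 mm thick. At x -105 mm from the pivot, on its axes; 47 mm above the desk at rest, 99 mm at the upper stop; it moves on an arc about the pivot axis. Free space all round.
- ball_1: one of five identical bright steel bearing balls, 20 mm across, 33 g, that start together in the board's channel; origin at its centre
- ball_2: one of five identical bright steel bearing balls, 20 mm across, 33 g, that start together in the board's channel; origin at its centre
- ball_3: one of five identical bright steel bearing balls, 20 mm across, 33 g, that start together in the board's channel; origin at its centre
- ball_4: one of five identical bright steel bearing balls, 20 mm across, 33 g, that start together in the board's channel; origin at its centre
- ball_5: one of five identical bright steel bearing balls, 20 mm across, 33 g, that start together in the board's channel; origin at its centre

How it is judged:
By the outcome, as a careful person would: the job done as asked, in the order asked, and still so for the second after the job is handed in, with the robot touching nothing.
It also fails if it takes over 35 s, if anything falls off the work surface, if the arm or the gripper's body presses on something with over 40 N, if the wrist force passes 120 N, or if a joint passes its speed limit or range.

ROBOT

A 6-joint arm with a two-finger parallel gripper is mounted at the origin on a cart in front of the work surface, level with it; the furniture and walls round the work are solid. World frame = base frame: x ahead of the robot, y to its left, z up, the work surface at z = 0. Lengths are in m, angles in rad, forces in N, time in s.
With the tool pointing down it reaches from about 0.35 to 0.975 m from the base axis. Payload 4.9 kg.
Tool frame: the origin (TCP) lies at the very end of the fingers, on their centre line; the grasp point (between the pads) lies 19 mm behind it; z points along the fingers, y is the line along which they close (so a half turn about z gives the same grasp; the last joint's range is limited). The gripper opens to 85 mm and grips with 20 to 120 N. Pads are 22 mm wide; open, the fingers measure 114 mm over their backs; the gripper's body (76 mm by 85 mm) begins 54 mm behind the grasp point. The pads swing forward as they close: fully open they stand 13 mm farther back than shut.
Start: joints at [-1.315, 0.053, 1.613, -0, 1.476, -0.119], TCP at [0.229, -0.582, 0.231] pointing down, gripper open.
Joint ranges: [-3.01, 3.01], [-1.01, 2.22], [0.06, 2.58], [-1.02, 4.17], [0.09, 2.62], [-3.14, 3.14]. Speed limits (rad/s): [2.57, 2.57, 3.14, 3.14, 3.14, 3.14].

INTERFACE

Orientations are given as a rotation vector (axis times angle).
In Python, from station import ctrl gives the robot as it stands.
- The arm moves only by the tool jog_arm, never from a script. Its argument "plan" is a list of rows, each a list of 7 numbers: the shift along the tool's x, y, z in units of 0.02 m (1.0 is 0.02 m), then the turn, a rotation vector about the tool's x, y, z in units of 45 degrees (1.0 is 45 degrees), then the opening, from -1 (shut) to 1 (fully open). A call has 1 to 8 rows; each row shifts and turns the commanded pose from where the row before left it, along the tool's axes as they then stand; what a row does not reach is not made up. A row lasts 1/10 s, in which the tool goes at most 50 mm and 8.59 degrees, less where a joint would pass 70% of its speed; a pose out of reach is approached as far as the arm can. A call with a number of a shift or a turn outside -1 to 1 is refused whole. A call with a gripper value outside its range is refused whole. The fingers move at their own pace and stop on an object; "grip_force" is the grip in N (left out, the last holds). Time passes only in rows, so rows that do not move let the fingers close. It gives the time, the measured TCP pose, the force, the opening and the grip force at its end, in the units of the state.
- ctrl.get_obs(): the state, without advancing time (a new reading comes with each control period).
- ctrl.get_image(name): name is "scene" or "top" or "wrist"; returns (picture, depth): 420x560x3 uint8, red, green, blue; 420x560 float32, m along the optical axis (not along the pixel's ray), 0 where there is no reading.
- ctrl.camera_info(name): a dict with "camera_matrix" (3x3 intrinsics, pixels), "rvec" (rotation vector, rad) and "tvec" (3), from world to camera coordinates, as OpenCV has them; the wrist camera has in their place "T_tool_cam" (4x4, takes a point from camera to tool coordinates, whose origin is the TCP and whose axes are the flange's). Camera axes: x right, y down, z forward; pixel columns grow to the right and rows downward; lengths in m; the calibration is good to about 2 mm. A picture is of the moment at which its call begins: read the wrist's pose just before it. camera_info takes no time and is no camera call.
- ctrl.finish_job(): hands the job in; it is judged then, once.
The state is a dict: "t": time; "q": joint angles; "dq": joint speeds; "effort": joint torques, N m; "tool_pos": TCP position; "tool_rot": TCP orientation; "contact_force": force on the tool from outside, world axes, zero at the start; "wrist_torque": the same for the moment, N m; "opening": finger opening in m; "grip_force": force on a finger pad.
Only numpy, scipy, OpenCV 4.12 (cv2) and the standard library are available. Lean on these libraries where they do the work, as an engineer would, in place of code of your own. Each camera call takes 0.05 s, during which the arm holds its last target. There are 200 camera calls.

## Working session

There is one attempt and no reset: what is moved stays moved. The work goes in short steps, Python scripts to look and compute and a tool call to move; the robot and the scene stay as the last step left them, time stands still between calls to the robot, and variables do not carry over. Pictures are saved under pics/ and viewed, at most 10 in all, crops included, and the job is handed in when it is done.

Besides the shell and the picture viewer there is one more tool, called as name([rows], argument=value, ...), one row to a line, values as JSON. jog_arm: Moves the arm, as the interface text tells. Shifts and turns lie within -1 to 1; 1 stands for 0.02 m of shift or 45 degrees of turn. Its arguments: {"type":"object","properties":{"plan":{"type":"array"},"grip_force":{"type":"number"}},"required":["plan"]}

```bash
mkdir -p pics; cat > h.py <<'E'
import numpy as np, cv2
from station import ctrl
def snap(n,f):
    im,d=ctrl.get_image(n); cv2.imwrite(f'pics/{f}.png',im[:,:,::-1]); return im,d
def T(n,o=None):
    c=ctrl.camera_info(n); K=np.array(c["camera_matrix"])
    if n=="wrist":
        M=np.eye(4); M[:3,:3]=cv2.Rodrigues(np.array(o["tool_rot"],float))[0]; M[:3,3]=o["tool_pos"]
        return K,M@np.array(c["T_tool_cam"])
    R=cv2.Rodrigues(np.array(c["rvec"],float))[0]; M=np.eye(4); M[:3,:3]=R.T; M[:3,3]=-R.T@np.array(c["tvec"],float).ravel(); return K,M
def ray(K,M,uv,z):
    d=M[:3,:3]@np.linalg.inv(K)@np.array([uv[0],uv[1],1.]); o=M[:3,3]; return o+d*(z-o[2])/d[2]
def pts(K,M,d):
    v,u=np.indices(d.shape); P=np.stack([(u-K[0,2])/K[0,0]*d,(v-K[1,2])/K[1,1]*d,d],-1); return P@M[:3,:3].T+M[:3,3]
E
python3 - <<'E'
from h import *
im,d=snap("top","top"); im2,d2=snap("scene","scene")
np.savez("a.npz",im=im,d=d,im2=im2,d2=d2)
for n in("top","scene"):
    K,M=T(n); print(n,K[0,0],M[:3,3].round(3),M[:3,2].round(2))
o=ctrl.get_obs(); print(o["tool_pos"],o["tool_rot"],o["opening"])
E
```

```text
top 440.3929553526425 [ 0.476 -0.01   0.928] [ 0.12  0.04 -0.99]
scene 531.132889025809 [ 0.31  -0.471  0.725] [ 0.29  0.59 -0.76]
[ 0.22864766 -0.58107185  0.2301908 ] [-3.08478746e+00 -5.84948486e-01  2.15428809e-04] 0.08510988040211041
```

View pics/top.png

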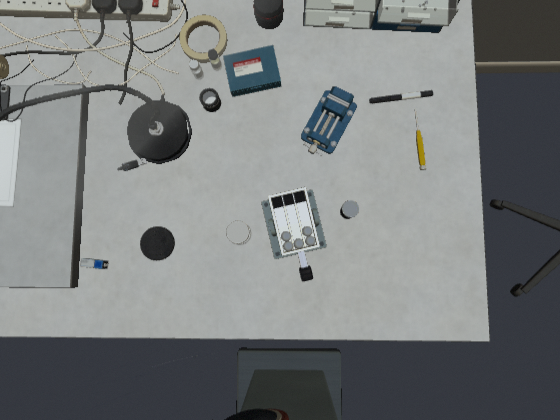

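View pics/scene.png

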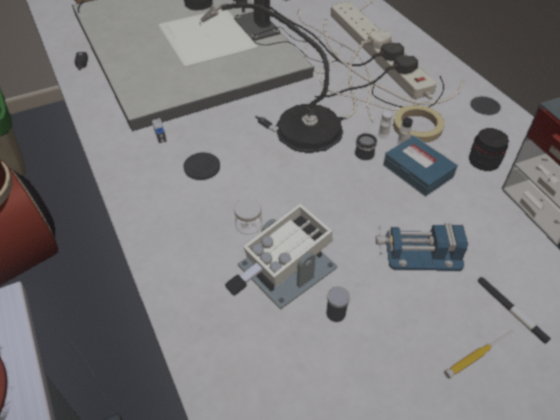

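The top view shows the board at (294,222), its grip at (306,273), the pockets at (289,199) and five balls in the channel near (298,240). In the scene view the grip is at (237,284).

```bash
python3 - <<'E'
from h import *
a=np.load("a.npz")
def blobs(im,roi,t):
    x0,y0,x1,y1=roi; m=(im.max(2)<t).astype(np.uint8); k=np.zeros_like(m); k[y0:y1,x0:x1]=m[y0:y1,x0:x1]
    n,l,s,c=cv2.connectedComponentsWithStats(k); return [(s[i],c[i],l==i) for i in range(1,n) if s[i,4]>25]
K,M=T("top"); P=pts(K,M,a["d"])
for s,c,m in blobs(a["im"],(255,180,335,290),55):
    print("top",s,c.round(1),ray(K,M,c,.054).round(4),np.median(P[m],0).round(4))
K2,M2=T("scene"); P2=pts(K2,M2,a["d2"])
for s,c,m in blobs(a["im2"],(215,200,345,300),55):
    print("scene",s,c.round(1),ray(K2,M2,c,.054).round(4),np.median(P2[m],0).round(4))
# stand plate: grey, from depth in top, z 4..14mm
P=P
m=(P[...,2]>.03)&(P[...,2]<.12); k=np.zeros_like(m); k[180:290,255:335]=1; m&=k
m=cv2.morphologyEx(m.astype(np.uint8),cv2.MORPH_OPEN,np.ones((15,15)))  # drops tongue
r=cv2.minAreaRect(np.argwhere(m)[:,::-1].astype(np.float32)); print(r, [ray(K,M,p,.085).round(3) for p in cv2.boxPoints(r)])
E
```

```text
top [294 191  12  12 103] [299.4 196.4] [ 0.6054 -0.0246  0.054 ] [ 0.6047 -0.0238  0.0608]
top [283 194  11  11  92] [288.2 199. ] [ 0.6001 -0.0022  0.054 ] [ 0.599  -0.002   0.0609]
top [272 196  11  12  97] [277.  201.7] [0.5948 0.0201 0.054 ] [0.5934 0.0199 0.0614]
top [299 266  14  15 148] [305.8 273.5] [ 0.4527 -0.0366  0.054 ] [ 0.4527 -0.037   0.055 ]
scene [258 275  15  15  65] [265.6 281.6] [ 0.493  -0.0581  0.054 ] [ 0.5013 -0.0391  0.0242]
((295.0, 218.5), (57.0, 42.0), 90.0) [array([0.613, 0.025, 0.085]), array([ 0.613, -0.056,  0.085]), array([ 0.503, -0.055,  0.085]), array([0.503, 0.025, 0.085])]
```

jog_arm([
  [0, 0, 0, 0, 0, 0.17, 1],
  [0.72, -0.99, 0.2, 0, 0, 0, 1],
  [0.72, -0.99, 0.2, 0, 0, 0, 1],
  [0.72, -0.99, 0.2, 0, 0, 0, 1],
  [0.72, -0.99, 0.2, 0, 0, 0, 1],
  [0.72, -0.99, 0.2, 0, 0, 0, 1],
  [0.72, -0.99, 0.2, 0, 0, 0, 1],
  [0.72, -0.99, 0.2, 0, 0, 0, 1],
])

```text
t: 0.9
tool_pos: [0.2937, -0.4216, 0.2025]
tool_rot: [-3.118, -0.378, 0.0]
contact_force: [0.7, -0.1, -0.8]
opening: 0.0856
grip_force: 0.0
```

jog_arm([
  [0.72, -0.99, 0.2, 0, 0, 0, 1],
  [0.72, -0.99, 0.2, 0, 0, 0, 1],
  [0.72, -0.99, 0.2, 0, 0, 0, 1],
  [0.72, -0.99, 0.2, 0, 0, 0, 1],
  [0.72, -0.99, 0.2, 0, 0, 0, 1],
  [0.72, -0.99, 0.2, 0, 0, 0, 1],
  [0.72, -0.99, 0.2, 0, 0, 0, 1],
  [0.72, -0.99, 0.2, 0, 0, 0, 1],
])

```text
t: 1.7
tool_pos: [0.3676, -0.2404, 0.1707]
tool_rot: [-3.118, -0.378, 0.001]
contact_force: [-0.3, 0.1, 0.2]
opening: 0.0854
grip_force: 0.0
```

jog_arm([
  [0.72, -0.99, 0.2, 0, 0, 0, 1],
  [0.72, -0.99, 0.2, 0, 0, 0, 1],
  [0.72, -0.99, 0.2, 0, 0, 0, 1],
  [0.72, -0.99, 0.2, 0, 0, 0, 1],
  [0.72, -0.99, 0.2, 0, 0, 0, 1],
  [0.72, -0.99, 0.2, 0, 0, 0, 1],
  [0.72, -0.99, 0.2, 0, 0, 0, 1],
  [0.72, -0.99, 0.2, 0, 0, 0, 1],
])

```text
t: 2.5
tool_pos: [0.4415, -0.0591, 0.1387]
tool_rot: [-3.119, -0.378, 0.001]
contact_force: [0.1, -0.4, 0.3]
opening: 0.0856
grip_force: 0.0
```

```bash
python3 - <<'E'
from h import *
o=ctrl.get_obs(); im,d=snap("wrist","w1"); K,M=T("wrist",o); P=pts(K,M,d)
R=cv2.Rodrigues(np.array(o["tool_rot"],float))[0]; print(o["t"],o["tool_pos"],R.round(3))
print(M[:3,3],M[:3,2])
m=(im.max(2)<55).astype(np.uint8); n,l,s,c=cv2.connectedComponentsWithStats(m)
for i in range(1,n):
    if s[i,4]>150: print(s[i],c[i].round(),ray(K,M,c[i],.054).round(4),np.median(P[l==i],0).round(4))
E
```

```text
2.5 [ 0.44150253 -0.05914433  0.13872404] [[ 0.971  0.239 -0.001]
 [ 0.239 -0.971  0.   ]
 [-0.001 -0.    -1.   ]]
[ 0.52184756 -0.03880661  0.28018659] [-0.31061398 -0.07718878 -0.94739688]
[318  21  11  61 172] [320.  58.] [ 0.5594 -0.0553  0.054 ] [ 0.5555 -0.0543  0.0633]
[384  39  35  43 760] [398.  64.] [ 0.5678 -0.1071  0.054 ] [ 0.572  -0.1135  0.0266]
[246 180  30  34 905] [261. 198.] [ 0.4544 -0.0377  0.054 ] [ 0.4543 -0.038   0.0534]
[    0   271   560   149 39725] [282. 374.] [ 0.2878 -0.0951  0.054 ] [ 0.4521 -0.0548  0.2134]
[ 199  295   74   64 1503] [240. 319.] [ 0.34   -0.0438  0.054 ] [ 0.1103 -0.0508 -0.2402]
```

View pics/w1.png

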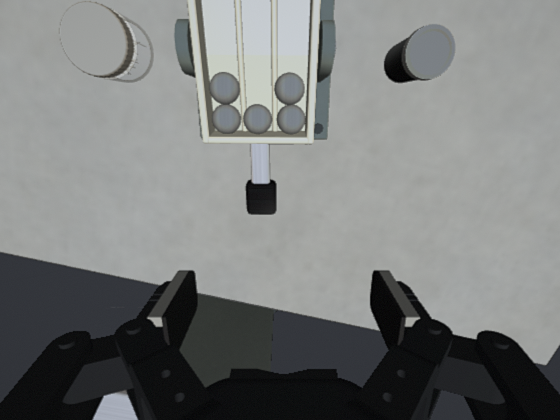

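The wrist view shows the grip at (261,198), free all round, with the balls lying 2-1-2 in the channel.

jog_arm([
  [0, 0, 0, 0, 0.178, 0, 1],
  [0, 0, 0, 0, 0, 0, 1],
  [0, 0, 0, 0, 0, 0, 1],
])

```text
t: 2.85
tool_pos: [0.441, -0.0606, 0.1392]
tool_rot: [-3.095, -0.374, -0.214]
contact_force: [-0.5, 0.3, -0.3]
opening: 0.0853
grip_force: 0.0
```

```bash
python3 - <<'E'
from h import *
o=ctrl.get_obs(); R=cv2.Rodrigues(np.array(o["tool_rot"],float))[0]; print(o["t"],o["tool_pos"],R.round(3))
g=np.array([.4548,-.0375,.047]); t=g+R[:,2]*.019
print(t, R.T@(t-o["tool_pos"])/.02)
E
```

```text
2.85 [ 0.44102466 -0.06061269  0.1392088 ] [[ 0.962  0.238  0.134]
 [ 0.236 -0.971  0.033]
 [ 0.138  0.    -0.99 ]]
[ 0.45734473 -0.03688166  0.02818134] [ 0.29943077 -0.95979282  5.64629519]
```

jog_arm([
  [0.3, -0.96, 0, 0, 0, 0, 0.4],
  [0, 0, 0.85, 0, 0, 0, 0],
  [0, 0, 0.9, 0, 0, 0, 0],
  [0, 0, 1, 0, 0, 0, 0],
  [0, 0, 1, 0, 0, 0, 0],
  [0, 0, 1, 0, 0, 0, 0],
  [0, 0, 0.9, 0, 0, 0, 0],
  [0, 0, 0, 0, 0, 0, 0],
])

```text
t: 3.65
tool_pos: [0.4569, -0.0362, 0.0261]
tool_rot: [-3.094, -0.375, -0.208]
contact_force: [-0.7, 0.2, -0.0]
opening: 0.0424
grip_force: 0.0
```

```bash
python3 - <<'E'
from h import *
o=ctrl.get_obs(); R=cv2.Rodrigues(np.array(o["tool_rot"],float))[0]
g=np.array([.4548,-.0375,.047]); t=g+R[:,2]*.019
print(R.T@(t-o["tool_pos"])/.02)
im,d=snap("wrist","w2")
E
```

```text
[ 0.02509116  0.03539432 -0.10206572]
```

View pics/w2.png

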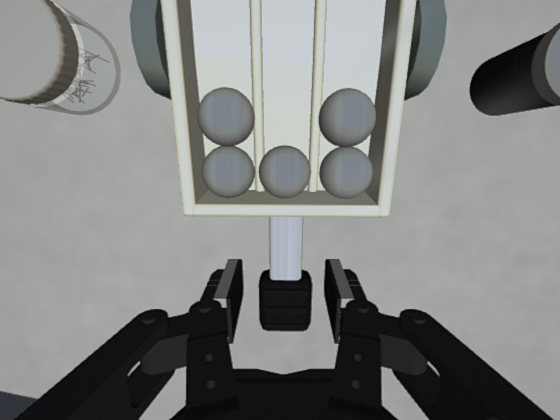

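The wrist view shows the grip centred between the fingers at (285,303), and the ribs keep the balls in lanes 2-1-2. I'll close.

jog_arm([
  [0, 0, 0, 0, 0, 0, -0.6],
  [0, 0, 0, 0, 0, 0, -0.6],
  [0, 0, 0, 0, 0, 0, -0.6],
  [0, 0, 0, 0, 0, 0, -0.6],
  [0, 0, 0, 0, 0, 0, -0.6],
], grip_force=40)

```text
t: 4.2
tool_pos: [0.4591, -0.0365, 0.0297]
tool_rot: [-3.095, -0.375, -0.22]
contact_force: [-1.8, 2.1, 6.1]
opening: 0.0233
grip_force: 40.1
```

jog_arm([
  [-0.02, 0, -0.13, 0, -0.032, 0, -0.6],
  [-0.025, 0, -0.13, 0, -0.032, 0, -0.6],
  [-0.025, 0, -0.13, 0, -0.032, 0, -0.6],
  [-0.025, 0, -0.13, 0, -0.032, 0, -0.6],
])

```text
t: 4.6
tool_pos: [0.4565, -0.0372, 0.0392]
tool_rot: [-3.114, -0.377, -0.064]
contact_force: [4.2, 2.0, -2.1]
opening: 0.0232
grip_force: 39.4
```

jog_arm([
  [-0.025, 0, -0.13, 0, -0.032, 0, -0.6],
  [-0.025, 0, -0.13, 0, -0.032, 0, -0.6],
  [-0.025, 0, -0.13, 0, -0.032, 0, -0.6],
  [-0.025, 0, -0.13, 0, -0.032, 0, -0.6],
  [-0.025, 0, -0.13, 0, -0.032, 0, -0.6],
  [-0.025, 0, -0.13, 0, -0.032, 0, -0.6],
])

```text
t: 5.2
tool_pos: [0.4542, -0.0377, 0.0546]
tool_rot: [3.1, 0.375, -0.169]
contact_force: [7.0, 1.6, -2.9]
opening: 0.0232
grip_force: 39.4
```

jog_arm([
  [-0.025, 0, -0.13, 0, -0.032, 0, -0.6],
  [-0.025, 0, -0.13, 0, -0.032, 0, -0.6],
  [-0.025, 0, -0.13, 0, -0.032, 0, -0.6],
  [-0.025, 0, -0.13, 0, -0.032, 0, -0.6],
  [-0.025, 0, -0.13, 0, -0.032, 0, -0.6],
  [-0.025, 0, -0.13, 0, -0.032, 0, -0.6],
  [0, 0, 0, 0, 0, 0, -0.6],
  [0, 0, 0, 0, 0, 0, -0.6],
])

```text
t: 6.0
tool_pos: [0.4544, -0.0377, 0.0704]
tool_rot: [3.062, 0.371, -0.397]
contact_force: [6.6, 2.2, -1.5]
opening: 0.0232
grip_force: 39.7
```

```bash
python3 - <<'E'
from h import *
im,d=snap("wrist","w3"); im2,_=ctrl.get_image("top")
cv2.imwrite("pics/w3b.png",np.hstack([im[:,150:420],cv2.resize(im2[175:290,250:340],None,fx=3.65,fy=3.65)[:420]])[:,:,::-1])
E
```

```text
(no output)
```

View pics/w3b.png

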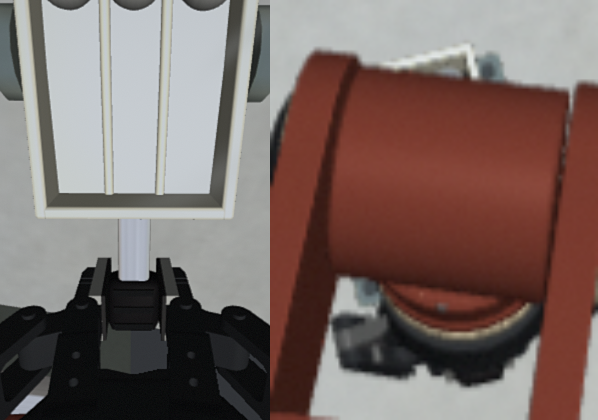

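The wrist view shows the channel empty, with three balls' edges at its upper border. The top view is blocked by the arm, so I'll check with the scene camera.

```bash
python3 - <<'E'
from h import *
im,d=ctrl.get_image("scene"); cv2.imwrite("pics/s2.png",cv2.resize(im[180:320,210:370],None,fx=4,fy=4,interpolation=cv2.INTER_CUBIC)[:,:,::-1])
E
```

```text
(no output)
```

View pics/s2.png

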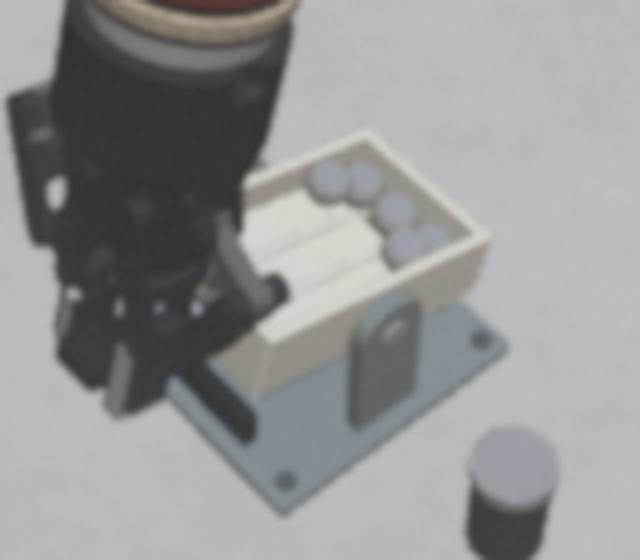

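The three pocket balls lie evenly in a line at (365,185), (395,212) and (432,240), which matches full pockets. The two left-over balls sit behind the outer ones at (330,180) and (405,247). I'll tip it back.

jog_arm([
  [0.025, 0, 0.13, 0, 0.032, 0, -0.6],
  [0.025, 0, 0.13, 0, 0.032, 0, -0.6],
  [0.025, 0, 0.13, 0, 0.032, 0, -0.6],
  [0.025, 0, 0.13, 0, 0.032, 0, -0.6],
  [0.025, 0, 0.13, 0, 0.032, 0, -0.6],
  [0.025, 0, 0.13, 0, 0.032, 0, -0.6],
  [0.025, 0, 0.13, 0, 0.032, 0, -0.6],
  [0.025, 0, 0.13, 0, 0.032, 0, -0.6],
])

```text
t: 6.95
tool_pos: [0.4548, -0.0376, 0.05]
tool_rot: [3.11, 0.376, -0.087]
contact_force: [5.7, 3.0, 0.7]
opening: 0.023
grip_force: 39.9
```

jog_arm([
  [0.025, 0, 0.13, 0, 0.032, 0, -0.6],
  [0.025, 0, 0.13, 0, 0.032, 0, -0.6],
  [0.025, 0, 0.13, 0, 0.032, 0, -0.6],
  [0.025, 0, 0.13, 0, 0.032, 0, -0.6],
  [0.025, 0, 0.13, 0, 0.032, 0, -0.6],
  [0.025, 0, 0.13, 0, 0.032, 0, -0.6],
  [0.025, 0, 0.13, 0, 0.032, 0, -0.6],
  [0.02, 0, 0.13, 0, 0.032, 0, -0.6],
])

```text
t: 7.75
tool_pos: [0.4592, -0.0366, 0.0298]
tool_rot: [-3.094, -0.374, -0.225]
contact_force: [5.0, 4.9, 5.8]
opening: 0.0234
grip_force: 40.3
```

jog_arm([
  [0, 0, 0.1, 0, 0, 0, -0.6],
  [0, 0, 0, 0, 0, 0, -0.6],
  [0, 0, 0, 0, 0, 0, -0.6],
])

```text
t: 8.05
tool_pos: [0.4592, -0.0366, 0.0296]
tool_rot: [-3.094, -0.375, -0.219]
contact_force: [-6.5, 5.2, 19.1]
opening: 0.0235
grip_force: 42.2
```

The upward force shows the board is on its lower stop. I'll open and check.

jog_arm([
  [0, 0, 0, 0, 0, 0, 0],
  [0, 0, 0, 0, 0, 0, 0],
  [0, 0, 0, 0, 0, 0, 0.1],
  [0, 0, 0, 0, 0, 0, 0.1],
])

```text
t: 8.45
tool_pos: [0.4567, -0.0366, 0.0255]
tool_rot: [-3.095, -0.375, -0.214]
contact_force: [0.7, 0.3, 0.1]
opening: 0.0471
grip_force: 0.0
```

jog_arm([
  [0, 0, -0.4, 0, 0, 0, 0.1],
  [0, 0, -0.8, 0, 0, 0, 0.1],
  [0, 0, -1, 0, 0, 0, 0.1],
  [0, 0, -1, 0, 0, 0, 0.1],
  [-0.8, 0, -1, 0, 0, 0, 0.1],
  [-0.8, 0, -0.6, 0, 0, 0, 0.1],
  [0, 0, 0, 0, 0, 0, 0.1],
  [0, 0, 0, 0, 0, 0, 0.1],
])

```text
t: 9.25
tool_pos: [0.4138, -0.0475, 0.1171]
tool_rot: [-3.095, -0.374, -0.219]
contact_force: [-0.1, -0.7, -0.7]
opening: 0.0468
grip_force: 0.0
```

```bash
python3 - <<'E'
from h import *
o=ctrl.get_obs(); im,d=snap("wrist","w4"); K,M=T("wrist",o); P=pts(K,M,d)
m=(im.max(2)<55).astype(np.uint8); n,l,s,c=cv2.connectedComponentsWithStats(m)
for i in range(1,n):
    if 150<s[i,4]<5000: print(s[i],c[i].round(),np.median(P[l==i],0).round(4))
im2,_=ctrl.get_image("scene")
a=cv2.resize(im2[190:310,220:350],None,fx=3.5,fy=3.5)
cv2.imwrite("pics/fin.png",np.hstack([im[:,160:400],a])[:,:,::-1] if a.shape[0]==420 else a)
E
```

```text
[348   0  12  63 204] [352.  35.] [ 0.5497 -0.0565  0.0645]
[ 408   19   55   54 1323] [428.  52.] [ 0.5692 -0.1159  0.0286]
[ 267  166   33   38 1117] [283. 185.] [ 0.4534 -0.0376  0.0534]
```

View pics/fin.png

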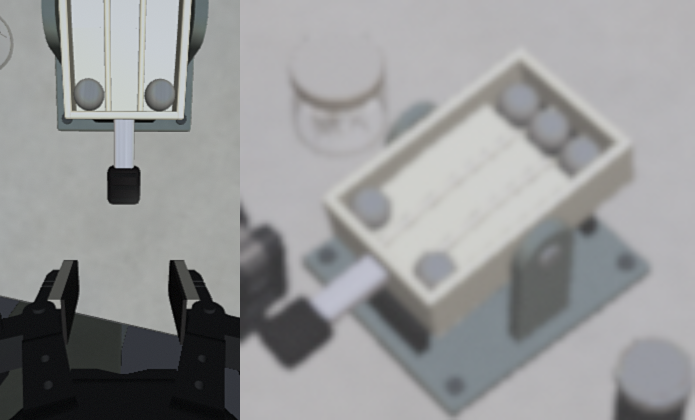

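Three balls fill the pockets at (520,100), (548,127) and (580,153), and two are back in the channel. The grip top is at z 0.0534, as at the start, and the gripper is clear.

```bash
python3 -c "
from station import ctrl
print(ctrl.finish_job())"
```

```text
the job is handed in; nothing more can be done
None
```

The job is handed in at about 9 s of the 35 s: all three pockets are filled, the two left-over balls are back in the channel, and the board is released on its lower stop. I tipped it to about 0.4 rad, not the upper stop.

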